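# Shut the desk down at its power console

## Task

Shut the desk down at the power console with the closed fingertips: first press the round button all the way in and let it come out again, then push down the raised far end of the narrow rocker until it is fully tipped over, and last do the same with the wide master rocker. Do not press the square button, and do not grasp, lift or shift the modules or any of the loose things standing around.

Things in the scene. Friction and masses are not known exactly. Their poses are not given: they have to be found in the camera images.
- console: long low wooden tray fixed on the desk, 99 x 296 x 18 mm (x, y, z), 4 mm walls and floor, with four bays side by side along its y (pitch 73 mm), each holding one control module; which module is in which bay varies. Origin at the centre of its underside on the desk, x points away from the robot to the back of the desk, y to the left. Module decks stand 34 mm above the desk
- round_module: loose black module 88 x 66 x 30 mm (local x, y, z), 0.45 kg, lying in a bay of the console with 1.5 mm play; origin at the centre of its underside, axes parallel to the console's, z up. Its flat deck is 30 mm above the origin. Carries the round button, 34 mm across.
- narrow_module: loose black module 88 x 66 x 30 mm (local x, y, z), 0.45 kg, lying in a bay of the console with 1.5 mm play; origin at the centre of its underside, axes parallel to the console's, z up. Its flat deck is 30 mm above the origin. Carries the narrow rocker (22 mm wide).
- wide_module: loose black module 88 x 66 x 30 mm (local x, y, z), 0.45 kg, lying in a bay of the console with 1.5 mm play; origin at the centre of its underside, axes parallel to the console's, z up. Its flat deck is 30 mm above the origin. Carries the wide master rocker (46 mm wide).
- square_module: loose black module 88 x 66 x 30 mm (local x, y, z), 0.45 kg, lying in a bay of the console with 1.5 mm play; origin at the centre of its underside, axes parallel to the console's, z up. Its flat deck is 30 mm above the origin. Carries the square button, 30 x 30 mm, not to be pressed.
- round_button_top (a point): centre of the round button's flat top, 44 mm above the module's origin when released
- round_button (a joint): travel of the round push button, m: 0 released, 0.006 fully in; springs back by itself; 1.6 N to start, 4 N fully in
- narrow_rocker_far (a point): point on the top face of the far (+x) half of the narrow rocker, in the middle of its width, 18 mm along the face from the pin; moves with the rocker: at joint 0 it is 49.5 mm above the module's origin and 15.6 mm to +x of its centre, fully tipped 43 mm above and 18 mm to +x. The paddle is 22 mm wide (y) and 54 mm long (x), a shallow V of two 27 mm halves, plain grey with fine ribs across
- narrow_rocker (a joint): angle of the narrow rocker, rad: 0 = as found, near half down and far half raised; 0.40 = fully tipped, far half down and level. It turns on a cross pin along the module's y, 40 mm above the module's origin at its centre, has a hard stop at each end and stays where it is left; it takes about 2 N pressed 18 mm from the pin, more nearer the pin (5 N at 7 mm) and when pushed fast
- wide_rocker_far (a point): point on the top face of the far (+x) half of the wide rocker, in the middle of its width, 18 mm along the face from the pin; moves with the rocker: at joint 0 it is 49.5 mm above the module's origin and 15.6 mm to +x of its centre, fully tipped 43 mm above and 18 mm to +x. The paddle is 46 mm wide (y) and 54 mm long (x), a shallow V of two 27 mm halves, plain grey with fine ribs across
- wide_rocker (a joint): angle of the wide rocker, rad: 0 = as found, near half down and far half raised; 0.40 = fully tipped, far half down and level. It turns on a cross pin along the module's y, 40 mm above the module's origin at its centre, has a hard stop at each end and stays where it is left; it takes about 2 N pressed 18 mm from the pin, more nearer the pin (5 N at 7 mm) and when pushed fast
- square_button (a joint): travel of the square push button, m: 0 released, 0.006 fully in; springs back by itself; 1.6 N to start, 4 N fully in
- note_block: loose block of square yellow sticky notes, 77 x 77 x 22 mm, behind the console; origin at the centre of its underside
- brass_bell: loose small hand bell, 59 mm across, 96 mm high, behind the console; origin at the centre of its underside
- totem: loose upright column of four stone dice, 44 x 45 x 158 mm, behind the console's right part; origin at the centre of its underside
- pen_a: loose white pen, 145 mm long, 11 mm thick, lying in front of the console; origin at the centre of its underside

How it is judged:
By the outcome, as a careful person would: the job done as asked, in the order asked, and still so for the second after the job is handed in, with the robot touching nothing.
It also fails if it takes over 48 s, if anything falls off the work surface, if the arm or the gripper's body presses on something with over 40 N, if the wrist force passes 120 N, or if a joint passes its speed limit or range.

## Robot

A 6-joint arm with a two-finger parallel gripper is mounted at the origin on a cart in front of the work surface, level with it; the furniture and walls round the work are solid. World frame = base frame: x ahead of the robot, y to its left, z up, the work surface at z = 0. Lengths are in m, angles in rad, forces in N, time in s.
With the tool pointing down it reaches from about 0.35 to 0.975 m from the base axis. Payload 4.9 kg.
Tool frame: the origin (TCP) lies on the centre line of the jaws, within the pads' length; the fingertips stand 22 mm ahead of it and the grasp point (between the pads) lies 3 mm ahead of it; z points along the fingers, y is the line along which they close (so a half turn about z gives the same grasp; the last joint's range is limited). The gripper opens to 85 mm and grips with 20 to 120 N. Pads are 22 mm wide; open, the fingers measure 114 mm over their backs; the gripper's body (76 mm by 85 mm) begins 54 mm behind the grasp point. The pads swing forward as they close: fully open they stand 13 mm farther back than shut.
Start: joints at [-1.319, 0.053, 1.613, -0, 1.476, -0.119], TCP at [0.226, -0.583, 0.227] pointing down, gripper open.
Joint ranges: [-3.01, 3.01], [-1.01, 2.22], [0.06, 2.58], [-1.02, 4.17], [0.09, 2.62], [-3.14, 3.14]. Speed limits (rad/s): [2.57, 2.57, 3.14, 3.14, 3.14, 3.14].

## Interface

Orientations are given as a rotation vector (axis times angle).
In Python, from bench import movep, movel, move_j, set_gripper, wait, inverse_kinematics, get_obs, grab_frame, calibration, PlanningError, close_job, look_for, spot_point gives the robot as it stands. The module is installed in compiled form; this text tells all that it offers. Calls block until the motion is done:
- movep(position, orientation): joint-space move of the TCP to a pose.
- movel(position, rot=None, rate=0.15): straight line of the TCP; rot=None keeps the orientation; rate is the mean speed in m/s.
- move_j(angles): joint-space move.
- set_gripper(opening, newtons=None): opening from 0.0 (shut) to 1.0 (fully open); newtons is the grip in N (None keeps the last); returns when the fingers have stopped.
- wait(seconds).
- inverse_kinematics(position, orientation): joint angles nearest the present ones, or None.
- get_obs(): the state.
- grab_frame(name): name is "side" or "top" or "wrist"; returns the picture (480x640x3 uint8, red, green, blue); there is no depth.
- calibration(name): a dict with "fovy" (degrees; the focal length in pixels is half the picture's height over the tangent of half this angle, whatever the lens; pixels are square), "cx", "cy" (the principal point, pixels), "dist_coeffs" ([k1, k2, p1, p2, k3] as OpenCV has them; the pictures are not rectified), "world_from_camera" (4x4, takes a point from camera to world coordinates); the wrist camera has in their place "tool_from_camera" (4x4, takes a point from camera to tool coordinates, whose origin is the TCP and whose axes are the flange's). Camera axes: x right, y up, looking along -z (the intrinsics and any distortion apply to the point x, -y, -z); pixel columns grow to the right and rows downward; lengths in m; the calibration is good to about 2 mm. A picture is of the moment at which its call begins: read the wrist's pose just before it. calibration takes no time and is no camera call.
A pose or a line that the arm cannot do raises PlanningError and nothing moves.
- close_job(): hands the job in; it is judged then, once.
Trained networks look in the newest picture that a camera, given by its name, has taken for a name from the list of things; names that differ only in an ending like _2 or _b are one class to them, and where a whole thing is asked for, a point or a joint stands for the part that bears it (a point fixed in the world has none). Each returns a list of dicts, best first, with "confidence" (0 to 1); they miss things now and then, are a little off and sometimes report something else, mostly with a low value. They report only what shows in the picture. A call takes as long as a camera call.
- look_for(camera, name): "centre" ([x, y, z] in m, in world coordinates, good to about 4 mm: the middle of the surface that is visible of it).
- spot_point(camera, name): "centre" ([x, y, z] in m, in world coordinates, good to about 4 mm: a listed point, or the origin of a listed thing).
The state is a dict: "time": time; "joint_pos": joint angles; "joint_velocities": joint speeds; "joint_torque": joint torques, N m; "tcp_pos": TCP position; "tool_rot": TCP orientation; "force": force on the tool from outside, world axes, zero at the start; "wrist_torque": the same for the moment, N m; "width": opening from 0.0 (shut) to 1.0 (fully open); "gripper_force": force on a finger pad.
Only numpy, scipy, OpenCV 4.12 (cv2) and the standard library are available. Lean on these libraries where they do the work, as an engineer would, in place of code of your own. Each camera call takes 0.05 s, during which the arm holds its last target. There are 200 camera calls.

## Working session

There is one attempt and no reset: what is moved stays moved. The work goes in short steps, each a Python script; the robot and the scene stay as the last script left them, time stands still between calls to the robot, and variables do not carry over. Pictures are saved under pics/ and viewed, at most 10 in all, crops included, and the job is handed in when it is done.

```bash
mkdir -p pics
python3 - <<'E'
from bench import *
import cv2
for c in ("top","side"):
    f=grab_frame(c); cv2.imwrite(f"pics/{c}0.png",f[:,:,::-1])
    for n in ("console","round_module","narrow_module","wide_module","square_module","round_button_top","narrow_rocker_far","wide_rocker_far","totem","brass_bell","note_block","pen_a"):
        print(c,n,[([round(float(v),4) for v in d["centre"]],round(d["confidence"],2)) for d in spot_point(c,n)[:3]])
o=get_obs();print(o["time"],o["tool_rot"],o["force"],o["width"])
E
```

```text
top console [([0.4856, -0.2614, 0.0035], 0.72)]
top round_module [([0.4636, -0.2921, 0.0055], 0.86)]
top narrow_module [([0.4646, -0.2884, 0.0041], 0.6)]
top wide_module [([0.4217, -0.3511, 0.0104], 0.61)]
top square_module [([0.5505, -0.1748, 0.0019], 0.97), ([0.505, -0.2335, -0.0002], 0.34)]
top round_button_top [([0.4636, -0.2882, 0.0494], 0.58), ([0.5686, -0.35, -0.0], 0.55)]
top narrow_rocker_far [([0.5189, -0.2409, 0.055], 0.73)]
top wide_rocker_far [([0.4349, -0.3629, 0.0526], 0.75), ([0.4635, -0.2846, 0.0476], 0.61)]
top totem [([0.5641, -0.4365, 0.0011], 0.81)]
top brass_bell [([0.5704, -0.3518, 0.0052], 0.73), ([0.6473, -0.2705, -0.0005], 0.3)]
top note_block [([0.4246, -0.3534, 0.0077], 0.26)]
top pen_a [([0.521, -0.2428, 0.0527], 0.32)]
side console [([0.4867, -0.2603, 0.0005], 0.94)]
side round_module [([0.462, -0.2879, 0.0042], 0.83)]
side narrow_module [([0.5063, -0.2316, 0.0023], 0.66)]
side wide_module [([0.4173, -0.3498, 0.0029], 0.82)]
side square_module [([0.5522, -0.173, 0.0025], 0.81)]
side round_button_top [([0.4626, -0.295, 0.0493], 0.59)]
side narrow_rocker_far [([0.5224, -0.2439, 0.0534], 0.76), ([0.5076, -0.2351, 0.0021], 0.32)]
side wide_rocker_far [([0.4336, -0.3632, 0.0527], 0.7)]
side totem [([0.5652, -0.4353, -0.0006], 0.92)]
side brass_bell [([0.5658, -0.3504, -0.0021], 0.94)]
side note_block [([0.6539, -0.2683, 0.0005], 0.6)]
side pen_a [([0.4184, -0.2231, 0.0004], 0.59)]
1.3 [-3.08769729e+00 -5.79150543e-01 -1.77859210e-05] [ 0.79348822 -0.23611617  0.15110391] 1.0018018182577255
```

View pics/top0.png

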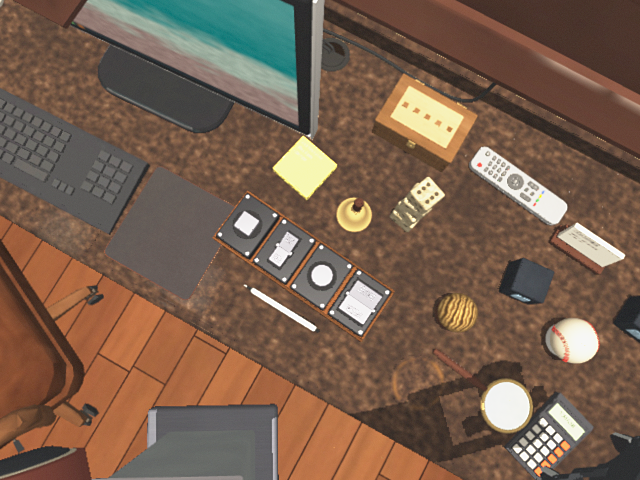

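View pics/side0.png

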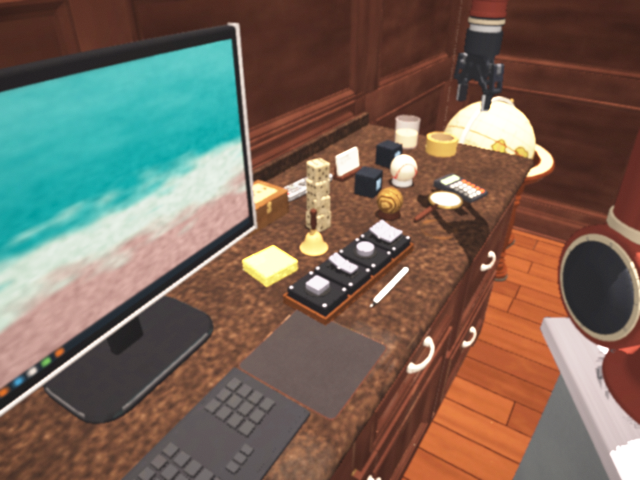

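The bays run, left to right: square, narrow, round, wide. I'll fit the console pose to all the network hits and then check it in the wrist camera.

```bash
cat > h.py <<'E'
from bench import *
import numpy as np, cv2, json
from scipy.optimize import least_squares
from scipy.spatial.transform import Rotation as R
BAY=dict(square=.1095,narrow=.0365,round=-.0365,wide=-.1095)
LOC={"console":(0,0),"round_button_top":(0,BAY["round"]),"narrow_rocker_far":(.0156,BAY["narrow"]),"wide_rocker_far":(.0156,BAY["wide"])}
LOC.update({k+"_module":(0,v) for k,v in BAY.items()})
def w(p,l):
    c,s=np.cos(p[2]),np.sin(p[2]); return np.array([p[0]+c*l[0]-s*l[1],p[1]+s*l[0]+c*l[1]])
def fit(obs): # obs: list of (name,[x,y])
    f=lambda p:np.concatenate([w(p,LOC[n])-q for n,q in obs])
    r=least_squares(f,[.486,-.261,-.64],loss="soft_l1",f_scale=.004)
    return r.x,f(r.x).reshape(-1,2)
def rot(yaw): # tool down, tool x at yaw
    return R.from_matrix(np.array([[np.cos(yaw),np.sin(yaw),0],[np.sin(yaw),-np.cos(yaw),0],[0,0,-1]])).as_rotvec()
E
python3 - <<'E'
from h import *
obs=[]
for c in ("top","side"):
    grab_frame(c)
    for n in LOC:
        for d in spot_point(c,n)[:1]:
            obs.append((n,np.array(d["centre"][:2])))
p,r=fit(obs)
print(p); [print(o[0],(x*1000).round(1)) for o,x in zip(obs,r)]
json.dump([(n,list(q)) for n,q in obs],open("obs.json","w"))
q=w(p,(0,0))
for y in (p[2],p[2]+np.pi,p[2]+np.pi/2,p[2]-np.pi/2): print(y,inverse_kinematics([*q,.25],rot(y)))
E
```

```text
[ 0.48489037 -0.26146713 -0.62270549]
console [2.3 3.4]
round_button_top [ 0.6 -6.5]
narrow_rocker_far [-1.5 -0.7]
wide_rocker_far [-1.3  0.6]
square_module [ 1.1 -1.5]
narrow_module [2.7 1.6]
round_module [ 1.  -0.8]
wide_module [-1.2 -0.3]
console [0.2 0.2]
round_button_top [-0.9  0.7]
narrow_rocker_far [-4.6 -0.3]
wide_rocker_far [-1.   2.5]
square_module [-5.2  1.3]
narrow_module [ 1.4 -1.1]
round_module [ 1.4 -2.7]
wide_module [2.7 1.5]
-0.6227054863913729 [-6.29637298e-01 -1.37529511e-01  1.75850970e+00 -8.88178420e-16
  1.52061247e+00  1.56386452e+00]
2.5188871671984203 [-0.6296373  -0.13752951  1.7585097   0.          1.52061247 -1.57772814]
0.9480908404035236 [-6.29637298e-01 -1.37529511e-01  1.75850970e+00 -4.44089210e-16
  1.52061247e+00 -6.93181162e-03]
-2.1935018131862694 [-6.29637298e-01 -1.37529511e-01  1.75850970e+00 -8.88178420e-16
  1.52061247e+00  3.13466084e+00]
```

Run:
```python
from h import *
obs=[(n,np.array(q)) for n,q in json.load(open("obs.json"))]
p,_=fit(obs); yaw=p[2]+np.pi
set_gripper(0.0)
movep([*w(p,(-.03,-.03)),.26],rot(yaw)); wait(.3)
grab=grab_frame("wrist"); cv2.imwrite("pics/w0.png",grab[:,:,::-1])
k=len(obs)
for n in LOC:
    for d in spot_point("wrist",n)[:1]: obs.append((n,np.array(d["centre"][:2])))
print(fit(obs[k:])[0] if len(obs)>k+2 else None); p,r=fit(obs); print(p); [print(o[0],(x*1000).round(1)) for o,x in zip(obs[k:],r[k:])]
json.dump(list(p),open("p.json","w"))
# project model points into the wrist picture
o=get_obs(); C=calibration("wrist"); T=np.eye(4); T[:3,:3]=R.from_rotvec(o["tool_rot"]).as_matrix(); T[:3,3]=o["tcp_pos"]
M=np.linalg.inv(T@np.array(C["tool_from_camera"])); f=240/np.tan(np.radians(C["fovy"]/2))
K=np.array([[f,0,C["cx"]],[0,f,C["cy"]],[0,0,1]])
P=[[*w(p,(0,BAY["round"])),.048]]+[[*w(p,(.0156,BAY[k])),.0535] for k in ("narrow","wide")]
P+=[[*w(p,(sx*.0495,sy*.148)),.018] for sx,sy in ((1,1),(1,-1),(-1,1),(-1,-1))]
P=(np.c_[P,np.ones(len(P))]@M.T)[:,:3]*[1,-1,-1]
uv=cv2.projectPoints(P,np.zeros(3),np.zeros(3),K,np.array(C["dist_coeffs"]))[0].reshape(-1,2)
im=grab[:,:,::-1].copy()
for u in uv: cv2.drawMarker(im,tuple(int(v) for v in u.round()),(0,0,255),0,12,1)
cv2.imwrite("pics/w1.png",im); print(uv.round(), o["time"],o["force"],o["width"])
```

```text
[ 0.48465799 -0.26327162 -0.64855546]
[ 0.48485381 -0.26193365 -0.63136444]
console [-1.5 -1.7]
round_button_top [2.2 3.3]
wide_rocker_far [1.6 2.4]
square_module [-0.7  2.2]
narrow_module [-0.1  3.9]
round_module [-1.3 -2.3]
wide_module [ 3.2 -0.2]
[[311. 237.]
 [379. 253.]
 [244. 252.]
 [465. 271.]
 [219. 270.]
 [476. 189.]
 [213. 187.]] 5.1417 [0.58080246 0.8952354  0.62974266] 0.0047772473002759405
```

View pics/w1.png

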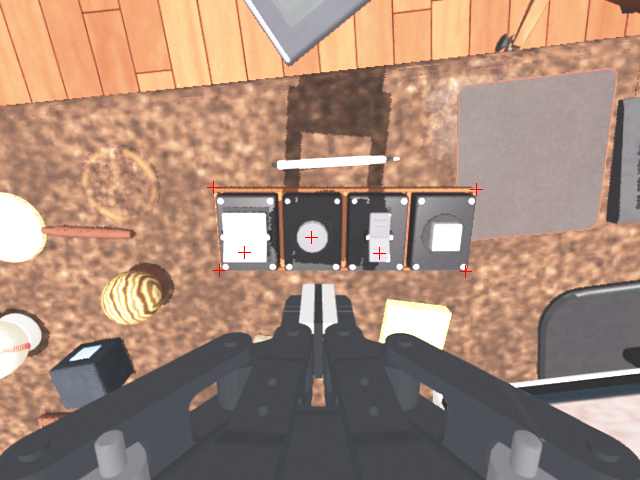

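The projected marks land on the console corners, the round button (313,237) and the far halves of both rockers (379,253 and 244,252), within about 2 px (2 mm). I'll press the round button now, stopping on force.

```bash
cat >> h.py <<'E'
def press(p,lx,bay,ztop,zend,fmax=9,hold=.3):
    """come down on a spot with the closed tips (heights of the tips), stop on force, go back up"""
    q=w(p,(lx,BAY[bay])); yaw=p[2]+np.pi
    movep([*q,.022+ztop+.045],rot(yaw)); movel([*q,.022+ztop+.006]); wait(.2)
    f0=get_obs()["force"][2]; log=[]; z=ztop+.004
    while z>zend:
        z-=.001; movel([*q,.022+z],rate=.02); o=get_obs(); f=o["force"][2]-f0
        log.append((round(z*1e3,1),round((o["tcp_pos"][2]-.022)*1e3,1),round(f,1)))
        if f>fmax: break
    wait(hold); o=get_obs(); log.append(("end",round((o["tcp_pos"][2]-.022)*1e3,1),(o["force"]).round(1)))
    movel([*q,.022+ztop+.045],rate=.08); print(*log,"t",get_obs()["time"])
E
python3 - <<'E'
from h import *
p=json.load(open("p.json"))
press(p,0,"round",.048,.0395)
E
```

```text
(51.0, np.float64(50.9), np.float64(0.2)) (50.0, np.float64(49.8), np.float64(-0.4)) (49.0, np.float64(48.9), np.float64(0.8)) (48.0, np.float64(47.9), np.float64(0.4)) (47.0, np.float64(46.9), np.float64(-0.3)) (46.0, np.float64(45.9), np.float64(0.7)) (45.0, np.float64(44.9), np.float64(0.4)) (44.0, np.float64(43.9), np.float64(-0.1)) (43.0, np.float64(42.9), np.float64(0.0)) (42.0, np.float64(41.9), np.float64(0.0)) (41.0, np.float64(40.9), np.float64(-0.6)) (40.0, np.float64(39.9), np.float64(0.3)) (39.0, np.float64(38.9), np.float64(-0.2)) ('end', np.float64(39.0), array([ 0.9,  1.2, -0.1])) t 10.8167
```

No contact force even with the nominal tips at 39 mm. I'll go back to that height and look before pressing further.

Run:
```python
from h import *
p=json.load(open("p.json"))
q=w(p,(0,BAY["round"]))
movel([*q,.022+.043],rate=.1); o=get_obs(); print(o["tcp_pos"],q,o["width"],o["force"])
a=grab_frame("wrist");s=grab_frame("side");t=grab_frame("top")
im=np.vstack([np.hstack([cv2.resize(s[200:330,260:440],(400,289)),cv2.resize(t[180:350,200:420],(400,309))[:289]]),cv2.resize(a[150:400,180:500],(800,625))[:311]])
cv2.imwrite("pics/c1.png",im[:,:,::-1])
movel([*q,.12],rate=.1)
```

```text
[ 0.46338662 -0.29146793  0.06495648] [ 0.4633098  -0.29139729] 0.0012774741270821213 [ 0.07373135 -0.96544024 -0.09603089]
```

View pics/c1.png

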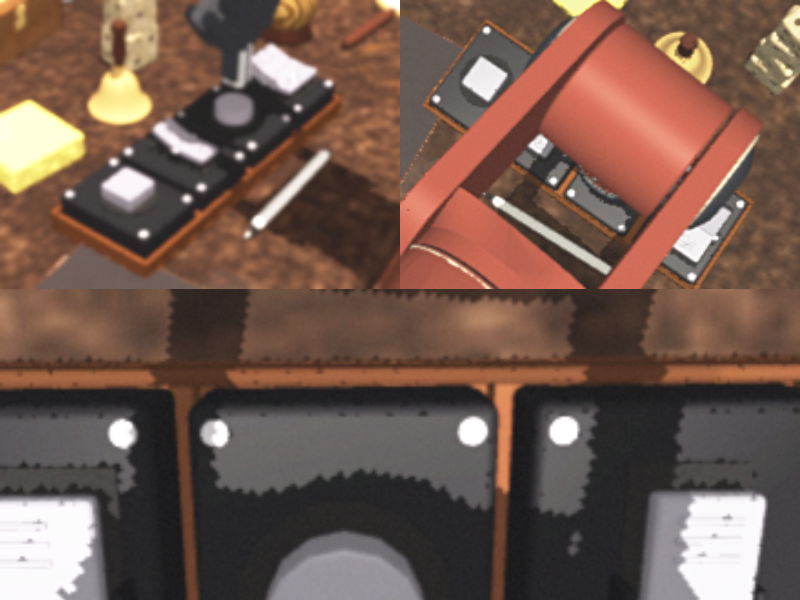

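```bash
cat >> h.py <<'E'
def proj(c,P,o=None):
    C=calibration(c)
    if c=="wrist":
        T=np.eye(4); T[:3,:3]=R.from_rotvec(o["tool_rot"]).as_matrix(); T[:3,3]=o["tcp_pos"]; T=T@np.array(C["tool_from_camera"])
    else: T=np.array(C["world_from_camera"])
    f=240/np.tan(np.radians(C["fovy"]/2)); K=np.array([[f,0,C["cx"]],[0,f,C["cy"]],[0,0,1]])
    P=(np.c_[P,np.ones(len(P))]@np.linalg.inv(T).T)[:,:3]*[1,-1,-1]
    return cv2.projectPoints(P,np.zeros(3),np.zeros(3),K,np.array(C["dist_coeffs"]))[0].reshape(-1,2)
E
python3 - <<'E'
from h import *
p=json.load(open("p.json"))
q=w(p,(0,BAY["round"]))
movel([*q,.022+.043],rate=.1); o=get_obs()
def mark(c,box,k):
    x0,y0,x1,y1=box; f=grab_frame(c)[y0:y1,x0:x1,::-1]
    im=cv2.resize(f,None,fx=k,fy=k,interpolation=cv2.INTER_CUBIC)
    P=[[*q,.043],[*q,.065],[*q,.048],[*w(p,(.0495,-.148)),.018],[*w(p,(-.0495,.148)),.018]]
    for u,col in zip(proj(c,P,o),[(0,0,255),(255,0,0),(0,255,0),(0,255,255),(0,255,255)]):
        print(c,u.round(1)); cv2.drawMarker(im,tuple(int(v) for v in ((u-[x0,y0]+.5)*k)),col,0,14,1)
    return im
s=mark("side",(280,180,420,330),4); a=mark("wrist",(160,150,480,450),2)
cv2.imwrite("pics/s2.png",s); cv2.imwrite("pics/a2.png",a)
movel([*q,.12],rate=.1); print(get_obs()["time"])
E
```

```text
side [364.9 248.4]
side [365.5 239. ]
side [365.  246.3]
side [375.1 228.1]
side [324.6 318.9]
wrist [317.5 279.8]
wrist [317.4 298.1]
wrist [317.5 283.6]
wrist [142.3 337.1]
wrist [653.1 178.9]
13.8167
```

View pics/s2.png

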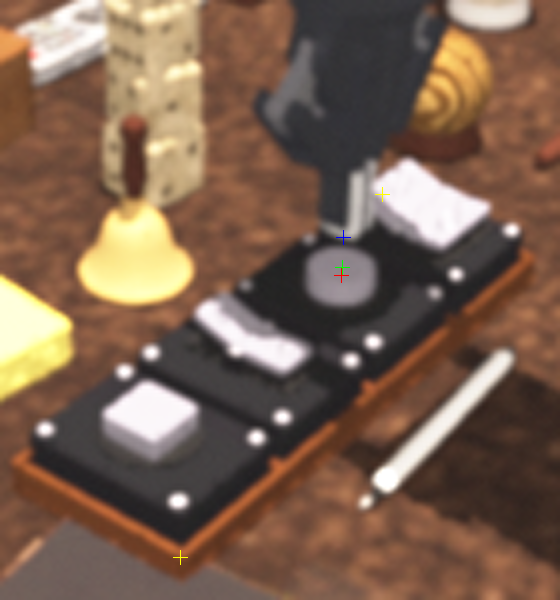

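View pics/a2.png

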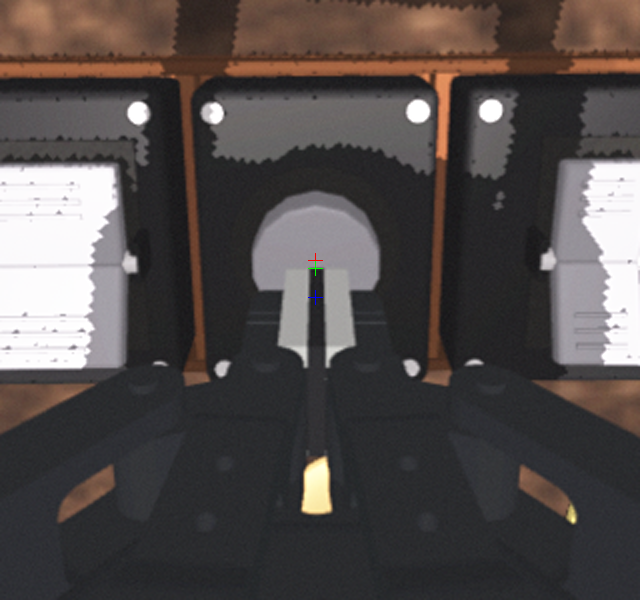

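The side view shows the tips about 10 px (20 mm) above the nominal tip mark, right at the TCP mark, though the arm's xy is correct. The closed fingers therefore reach less far than stated and haven't touched the button. I'll go down until contact and use that to calibrate the tip length.

```bash
cat >> h.py <<'E'
def press2(p,lx,bay,zs,zend,fmax=9,hold=.3):
    """same, heights of the TCP"""
    q=w(p,(lx,BAY[bay])); yaw=p[2]+np.pi
    movep([*q,zs+.04],rot(yaw)); movel([*q,zs]); wait(.2)
    f0=np.mean([get_obs()["force"] for _ in range(3)],axis=0); log=[]; z=zs
    while z>zend:
        z-=.001; movel([*q,z],rate=.03); o=get_obs(); f=o["force"]-f0
        log.append((round(o["tcp_pos"][2]*1e3,1),f.round(1).tolist()))
        if np.linalg.norm(f)>fmax: break
    wait(hold); o=get_obs(); log.append(("end",(o["tcp_pos"]*1e3).round(1).tolist(),(o["force"]-f0).round(1).tolist(),o["width"]))
    movel([*q,zs+.04],rate=.1); print(*log,"t",get_obs()["time"],sep="\n")
E
python3 - <<'E'
from h import *
p=json.load(open("p.json"))
press2(p,0,"round",.061,.036,fmax=8)
E
```

```text
(np.float64(60.3), [-1.6, -1.3, -1.1])
(np.float64(58.9), [-1.1, -0.3, -0.5])
(np.float64(57.8), [-1.5, -1.1, -1.1])
(np.float64(56.9), [-2.1, 0.2, -1.4])
(np.float64(55.9), [-1.2, -2.2, -0.6])
(np.float64(54.9), [-1.9, -1.3, -1.3])
(np.float64(53.9), [-1.1, 0.3, -0.7])
(np.float64(52.9), [-0.3, -0.7, -0.6])
(np.float64(51.9), [-1.6, -1.5, -0.9])
(np.float64(50.9), [-0.8, -0.9, -0.9])
(np.float64(49.9), [-0.6, -1.8, -1.6])
(np.float64(48.9), [-1.5, -1.3, -0.6])
(np.float64(47.9), [-1.8, -0.8, -1.2])
(np.float64(46.9), [-1.7, -2.1, -2.0])
(np.float64(45.9), [-2.1, -0.4, -1.2])
(np.float64(44.9), [-1.2, -0.9, -1.2])
(np.float64(43.9), [-1.3, -0.2, -0.9])
(np.float64(43.2), [-1.5, -0.2, 0.9])
(np.float64(42.2), [-1.9, -1.0, 0.2])
(np.float64(41.2), [-1.3, -1.8, 1.5])
(np.float64(40.1), [-0.5, -1.6, 1.7])
(np.float64(39.1), [-0.9, -1.0, 2.7])
(np.float64(38.1), [-0.6, -0.9, 2.8])
(np.float64(37.3), [-1.9, -1.2, 3.9])
(np.float64(37.2), [-3.5, 1.0, 9.7])
('end', [463.5, -291.6, 37.2], [-3.5, 0.3, 9.4], -0.0009727625905727739)
t
22.0333
```

Contact came at TCP z of 43 mm and a firm stop at 37.2 mm. That is the full 6 mm of travel, so the tips stand about 4.75 mm ahead of the TCP. Now the narrow rocker, whose fully tipped position should be at TCP z of about 42.2 mm.

Run:
```python
from h import *
p=json.load(open("p.json"))
press2(p,.019,"narrow",.054,.0405,fmax=8,hold=.2)
s=grab_frame("side"); cv2.imwrite("pics/s3.png",cv2.resize(s[180:330,280:420],None,fx=3,fy=3,interpolation=cv2.INTER_CUBIC)[:,:,::-1])
```

```text
(np.float64(53.3), [0.1, -0.3, -1.1])
(np.float64(51.9), [-0.6, -0.6, -0.7])
(np.float64(50.8), [-0.5, 0.7, 0.2])
(np.float64(49.9), [-0.6, -0.6, -0.1])
(np.float64(49.1), [-0.4, -0.0, 0.1])
(np.float64(48.3), [1.3, -2.1, 1.1])
(np.float64(47.2), [0.6, -1.4, 1.3])
(np.float64(45.9), [0.3, -1.9, 0.5])
(np.float64(44.8), [0.7, -0.8, 2.1])
(np.float64(43.7), [0.1, -1.4, 0.3])
(np.float64(42.7), [-0.4, -0.7, 0.8])
(np.float64(42.1), [-0.5, 0.2, 2.8])
(np.float64(41.9), [-2.1, 1.3, 8.6])
('end', [521.7, -243.6, 41.9], [-3.9, 1.2, 8.2], -0.0009921970371843155)
t
27.1833
```

View pics/s3.png

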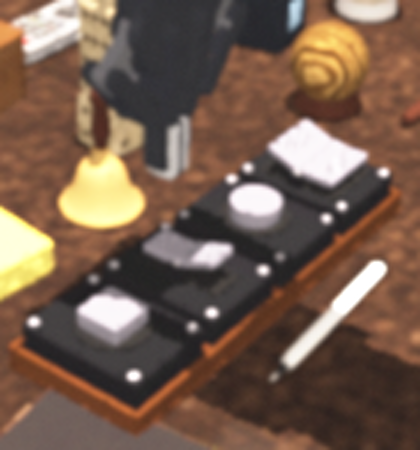

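The narrow rocker hit its stop at 41.9 mm. In the crop its far half (around 170,248) is now level and the round button (255,203) is back out. Next is the wide rocker, then a retreat and a check.

Run:
```python
from h import *
p=json.load(open("p.json"))
press2(p,.019,"wide",.054,.0405,fmax=8,hold=.2)
o=get_obs(); movel([*w(p,(-.06,-.16)),.22],rate=.2)
s=grab_frame("side"); a=cv2.resize(s[180:330,280:420],None,fx=3,fy=3,interpolation=cv2.INTER_CUBIC)
t=grab_frame("wrist"); b=cv2.resize(t[60:360,280:580],(450,450))
cv2.imwrite("pics/s4.png",np.hstack([a,b[:a.shape[0],:380]])[:,:,::-1]); print(get_obs()["time"])
```

```text
(np.float64(53.3), [0.1, 0.4, 0.2])
(np.float64(51.9), [0.6, 0.8, 1.5])
(np.float64(50.8), [0.5, 0.0, 0.1])
(np.float64(50.0), [1.0, -0.5, 0.2])
(np.float64(49.2), [1.4, 0.2, 1.2])
(np.float64(48.3), [2.0, -0.3, 1.6])
(np.float64(47.0), [0.6, -0.6, 2.7])
(np.float64(45.8), [1.2, -1.2, 1.7])
(np.float64(44.7), [-0.3, 0.1, 1.5])
(np.float64(43.8), [1.1, -1.0, 1.1])
(np.float64(42.8), [0.8, -0.5, 2.0])
(np.float64(42.1), [1.0, 0.5, 3.4])
(np.float64(42.0), [-1.4, 2.1, 8.0])
('end', [435.6, -361.6, 42.0], [-1.9, 1.6, 8.1], 0.0026415000396350394)
t
32.6167
33.65
```

View pics/s4.png

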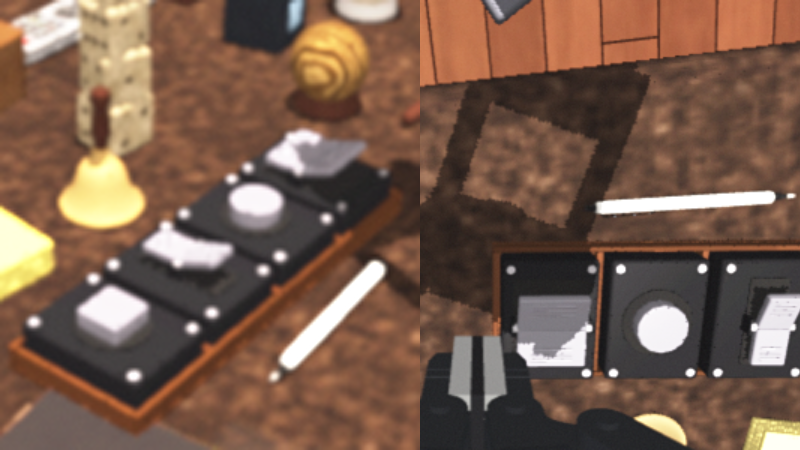

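The side crop shows the far halves of both rockers down, at (165,243) for the narrow and (300,148) for the wide. The round button (255,200) is out, the bell, totem, note block and pen stand where they did, and the arm is clear.

```bash
python3 -c "
from bench import *
print(close_job())"
```

```text
the job is handed in; nothing more can be done
None
```

The job is done and handed in at about 34 s: the round button was pressed fully in and came back out, then the narrow and the wide rocker were each tipped to their stops, and the square button and the loose things were left alone.

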